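Turn a welded plate over on its leaning stand and bring it back onto the earth contact

ROBOT

A 6-joint arm with a two-finger parallel gripper is mounted at the origin on the work surface. World frame = base frame: x ahead of the robot, y to its left, z up, the work surface at z = 0. Lengths are in m, angles in rad, forces in N, time in s.
With the tool pointing down it reaches from about 0.3 to 0.75 m from the base axis. Payload 8.5 kg.
Tool frame: the origin (TCP) lies on the centre line of the jaws, within the pads' length; the fingertips stand 19 mm ahead of it and the grasp point (between the pads) is the TCP; z points along the fingers, y is the line along which they close (so a half turn about z gives the same grasp; the last joint's range is limited). The gripper opens to 85 mm and grips with 20 to 120 N. Pads are 22 mm wide; open, the fingers measure 114 mm over their backs; the gripper's body (76 mm by 85 mm) begins 54 mm behind the grasp point. The pads swing forward as they close: fully open they stand 13 mm farther back than shut.
Start: joints at [-1.32, 0.381, 1.297, -0, 1.464, -0.215], TCP at [0.247, -0.491, 0.25] pointing down, gripper open.
Joint ranges: [-3.11, 3.11], [-0.89, 2.33], [0.22, 2.48], [-1.42, 4.56], [0.17, 2.85], [-2.88, 2.88]. Speed limits (rad/s): [2.39, 2.39, 3.14, 3.14, 3.14, 3.14].

INTERFACE

Orientations are given as a unit quaternion [x, y, z, w].
In Python, from rig import env gives the robot as it stands.
- The arm moves only by the tool move_arm, never from a script. Its argument "moves" is a list of rows, each a list of 2 entries, a list of its own where there are three numbers: the shift along the tool's x, y, z in cm, then the turn about the tool's z in rad. A call has 1 to 8 rows; each row shifts and turns the commanded pose from where the row before left it, along the tool's axes as they then stand; what a row does not reach is not made up. A row lasts 1/10 s, in which the tool goes at most 50 mm and 8.59 degrees, less where a joint would pass 70% of its speed; a pose out of reach is approached as far as the arm can. A call is refused whole if a number of a shift passes 5 or a number of a turn 0.15, either way. A call with a gripper value outside its range is refused whole. "gripper" is the closure in counts, from 0 (fully open) to 255 (shut), set as the call begins (left out, the last holds). The fingers move at their own pace and stop on an object; "newtons" is the grip in N (left out, the last holds). Time passes only in rows, so rows that do not move let the fingers close. It gives the time, the measured TCP pose, the force, the opening and the grip force at its end, in the units of the state.
- env.get_obs(): the state, without advancing time (a new reading comes with each control period).
- env.snapshot(name): name is "scene" or "top" or "wrist"; returns the picture (384x512x3 uint8, red, green, blue); there is no depth.
- env.camera_params(name): a dict with "mtx" (3x3 intrinsics, pixels), "rvec" (rotation vector, rad) and "tvec" (3), from world to camera coordinates, as OpenCV has them; the wrist camera has in their place "tool_from_camera" (4x4, takes a point from camera to tool coordinates, whose origin is the TCP and whose axes are the flange's). Camera axes: x right, y down, z forward; pixel columns grow to the right and rows downward; lengths in m; the calibration is good to about 2 mm. A picture is of the moment at which its call begins: read the wrist's pose just before it. camera_params takes no time and is no camera call.
- env.job_done(): hands the job in; it is judged then, once.
Trained networks look in the newest picture that a camera, given by its name, has taken for a name from the list of things; names that differ only in an ending like _2 or _b are one class to them, and where a whole thing is asked for, a point or a joint stands for the part that bears it (a point fixed in the world has none). Each returns a list of dicts, best first, with "conf" (0 to 1); they miss things now and then, are a little off and sometimes report something else, mostly with a low value. They report only what shows in the picture. A call takes as long as a camera call. They do not tell look-alikes from the thing itself.
- env.spot_in(camera, name): "point" ([x, y, z] in m, in the coordinates of the camera as it stood for that picture, good to about 4 mm: the middle of the surface that is visible of it).
- env.tip_of(camera, name): "point" ([x, y, z] in m, in the coordinates of the camera as it stood for that picture, good to about 4 mm: a listed point, or the origin of a listed thing).
The state is a dict: "time": time; "qpos": joint angles; "qvel": joint speeds; "tau": joint torques, N m; "tool_pos": TCP position; "tool_rot": TCP orientation; "contact_force": force on the tool from outside, world axes, zero at the start; "torque": the same for the moment, N m; "finger_gap": finger opening in m; "finger_force": force on a finger pad.
Only numpy, scipy, OpenCV 4.12 (cv2) and the standard library are available. Lean on these libraries where they do the work, as an engineer would, in place of code of your own. Each camera call takes 0.05 s, during which the arm holds its last target. There are 200 camera calls.

TASK

The steel plate leaning on the blue weld stand has been welded on one side. Lift it clear of the stand, turn it over and lean it back the same way, long edge down on the ledge and flat against the posts, with the bare face now outward; then push it along the ledge so that it keeps the copper spring contact pressed in a few millimetres, without ever driving the contact fully in. Do not let the plate drop, leave the other things on the table where they are, and let go.

Things in the scene. Friction and masses are not known exactly. Their poses are not given: they have to be found in the camera images.
- plate: loose steel plate 8 mm thick, 130 wide, 95 high, 0.65 to 0.9 kg. Origin at its centre; x out of the welded face, y along the width, z along the height (up the posts at the start). Starts leaning on the stand, welded face outward, clear of the copper contact. Both faces are flat but for the beads (see point bead_face), so the upper 39 mm can be gripped across the 8 mm thickness
- bead_face (a point): centre of the welded face, 4 mm from the plate's centre (+x). Three dark upright weld beads stand 3 mm proud of it, all within plate y = -17 to +17 mm and z = -32 to +8 mm
- bare_face (a point): centre of the plate's bare face, 4 mm from the plate's centre (-x); it carries one thin yellow line along the width
- cradle: the fixed blue stand's carrying part, leaning back 35 degrees from vertical. Origin 50 mm above the table, mid-ledge, in the corner line of ledge and posts. x points outward, square to the posts (35 degrees above level); y along the ledge, towards the copper contact; z up along the posts. Ledge surface: plane z = 0, x = -4 to 26, y = -75 to 75 mm. A seated plate's centre is at x = 4, z = 47.5 mm
- post_tops (a point): point midway between the tops of the two posts, in the plane of their front faces (cradle x = 0, y = 0, z = 65 mm). The posts are 8 mm thick and stand at cradle y = -54 to -40 and 40 to 54 mm; the gap between them is open, so beads turned inward hang in it. A seated plate's top edge is 30 mm above the posts. Struts behind and below lead to a 200 x 220 mm foot, 10 mm thick
- contact (a joint): travel of the sprung copper disc (18 mm across, at the +y end of the ledge before a red block, centred at cradle x = 4, z = 40 mm): 0 free, up to 0.010 m fully in. Spring 1.2 N plus 0.8 N per mm; the seated plate's friction holds it, let go, at 2 to 4 mm. The block's setting is not reported, feel or look for it: free face at cradle y = 63 to 77 mm, 5 to 30 mm from the plate at the start
- hammer: loose hammer lying on the table, 260 mm long, a bystander; origin at its underside
- brush: loose brush lying on the table, 200 mm long, a bystander; origin at its underside
- spray: loose upright spray can, 60 mm across, 170 mm high, a bystander; origin at the centre of its underside
- square: loose red magnetic welding square lying flat, 100 x 100 x 20 mm, a bystander; origin at the centre of its underside
Things that resemble listed ones, but are neither listed nor needed, are in the scene too. What is shaped like the plate but turquoise is not meant.

How it is judged:
On the way:
1. the plate is lifted clear of the stand, its centre more than 110 mm up the posts' direction from the ledge (z of plate in the frame of cradle above 0.11 m), for 0.1 s.
At the end, for the whole second after the job is handed in: the plate, let go and at rest, leans on the stand with its bare face outward: centre 2 to 7 mm in front of the posts' plane and 47.5 mm (within 3 mm) above the ledge, flat to the posts within 0.06 rad and to the ledge within 0.05 rad, holding the copper contact pressed in by 1 to 9.5 mm (x of bare_face in the frame of cradle between 0.0055 and 0.0115 m and x of plate in the frame of cradle between 0.002 and 0.007 m and z of plate in the frame of cradle between 0.0445 and 0.0505 m and angle between the x axis of plate and the x axis of cradle, either way round below 0.06 rad and angle between the y axis of plate and the y axis of cradle, either way round below 0.05 rad and value of joint contact between 0.001 and 0.0095 m and linear speed of plate below 0.01 m/s and angular speed of plate below 0.1 rad/s and contact force between the fingers and plate below 0.1 N); the robot touches nothing.
It fails at once if the copper contact is driven fully in (over 9.5 of its 10 mm) (value of joint contact above 0.0095 m).
It fails at once if the plate falls (faster than 0.35 m/s with no finger on it) (contact force between the fingers and plate below 0.05 N and linear speed of plate above 0.35 m/s).
It fails at once if the hammer, brush, spray can or magnetic square is moved by more than 20 mm (distance of any of hammer, brush, spray, square from where it was at the start of the episode above 0.02 m).
It also fails if it takes over 45 s, if anything falls off the work surface, if the arm or the gripper's body presses on something with over 40 N, if the wrist force passes 120 N, or if a joint passes its speed limit or range.

## Working session

There is one attempt and no reset: what is moved stays moved. The work goes in short steps, Python scripts to look and compute and a tool call to move; the robot and the scene stay as the last step left them, time stands still between calls to the robot, and variables do not carry over. Pictures are saved under pics/ and viewed, at most 14 in all, crops included, and the job is handed in when it is done.

Besides the shell and the picture viewer there is one more tool, called as a command line: name --argument value ..., lists and objects as JSON in quotes. move_arm: Moves the arm, as the interface text tells. Its arguments: {"type":"object","properties":{"moves":{"type":"array"},"gripper":{"type":"number"},"newtons":{"type":"number"}},"required":["moves"]}

```bash
mkdir -p pics; cat > h.py <<'E'
import numpy as np, cv2
from scipy.spatial.transform import Rotation as R
from rig import env
def c2w(cam,p):
    P=env.camera_params(cam); M=cv2.Rodrigues(np.array(P["rvec"],float))[0]
    return M.T@(np.array(p)-np.array(P["tvec"]).ravel())
def w2p(cam,p):
    P=env.camera_params(cam)
    return cv2.projectPoints(np.array(p,float).reshape(-1,3),np.array(P["rvec"],float),np.array(P["tvec"],float),np.array(P["mtx"],float),None)[0].reshape(-1,2)
E
python3 - <<'E'
from h import *
ims=[]
for c in ["scene","top"]:
    ims.append(env.snapshot(c))
    for n in ["plate","bead_face","cradle","post_tops","contact","hammer","brush","spray","square"]:
        for f in (env.tip_of,env.spot_in):
            try:
                for d in f(c,n)[:3]: print(c,n,f.__name__,round(d["conf"],2),c2w(c,d["point"]).round(3),w2p(c,c2w(c,d["point"])).round())
            except Exception as e: print(c,n,f.__name__,e)
cv2.imwrite("pics/a.png",cv2.resize(np.vstack([ims[0],ims[1]])[:,:,::-1],None,fx=.78,fy=.78))
for c,i in zip("st",ims): cv2.imwrite(f"pics/{c}.png",i[:,:,::-1])
print(env.get_obs())
print(env.camera_params("wrist"))
E
```

```text
scene plate call 0.81 [0.535 0.504 0.006] [[401. 329.]]
scene plate call 0.69 [0.548 0.082 0.095] [[268. 191.]]
scene plate call 0.66 [0.31  0.159 0.004] [[352. 191.]]
scene plate call 0.93 [0.555 0.093 0.102] [[269. 192.]]
scene plate call 0.87 [0.539 0.506 0.008] [[400. 329.]]
scene plate call 0.69 [0.316 0.16  0.014] [[352. 190.]]
scene bead_face call 0.81 [0.553 0.084 0.094] [[267. 192.]]
scene bead_face call 0.77 [0.534 0.501 0.008] [[400. 326.]]
scene bead_face call 0.59 [0.313 0.161 0.012] [[353. 190.]]
scene bead_face call 0.77 [0.562 0.092 0.101] [[266. 194.]]
scene bead_face call 0.58 [0.315 0.167 0.011] [[354. 192.]]
scene bead_face call 0.57 [0.54  0.501 0.006] [[398. 329.]]
scene cradle call 0.8 [0.575 0.071 0.045] [[257. 207.]]
scene cradle call 0.82 [0.621 0.111 0.061] [[252. 221.]]
scene post_tops call 0.86 [0.619 0.11  0.065] [[252. 219.]]
scene contact call it knows: bare_face, bead_face, brush, cradle, hammer, plate, post_tops, spray, square
scene hammer call 0.81 [ 0.501 -0.306  0.   ] [[199. 137.]]
scene hammer call 0.83 [ 0.557 -0.272  0.022] [[190. 144.]]
scene
[... 2549 characters left out ...]
'contact_force': array([ 0.20629702, -0.21108176, -0.71082957]), 'torque': array([0.05424936, 0.00896771, 0.00145254]), 'finger_force': 0.0, 'finger_gap': 0.08493285876713733}
{'mtx': array([[341.11131048,   0.        , 253.24809651],
       [  0.        , 341.11131048, 184.84055155],
       [  0.        ,   0.        ,   1.        ]]), 'tool_from_camera': array([[-1.63490266e-04, -9.53647127e-01, -3.00927119e-01,
         7.71907948e-02],
       [ 9.99999970e-01, -1.01328375e-04, -2.22175880e-04,
         1.47227928e-04],
       [ 1.81384934e-04, -3.00927146e-01,  9.53647115e-01,
        -1.24642862e-01],
       [ 0.00000000e+00,  0.00000000e+00,  0.00000000e+00,
         1.00000000e+00]])}
```

View pics/a.png

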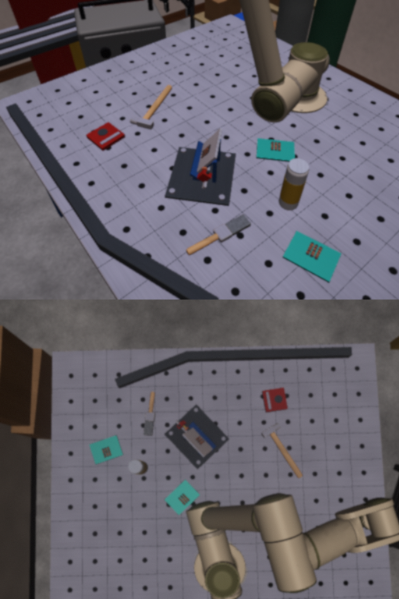

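```bash
python3 - <<'E'
import cv2,numpy as np
s=cv2.imread("pics/s.png");t=cv2.imread("pics/t.png")
a=cv2.resize(s[145:245,200:330],None,fx=5,fy=5,interpolation=2)[:,:520]
a=cv2.resize(s[150:250,205:325],None,fx=4,fy=4,interpolation=2)
b=cv2.resize(t[130:230,210:290],None,fx=4,fy=4,interpolation=2)
cv2.imwrite("pics/b.png",np.hstack([a,b]))
E
```

```text
(no output)
```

View pics/b.png

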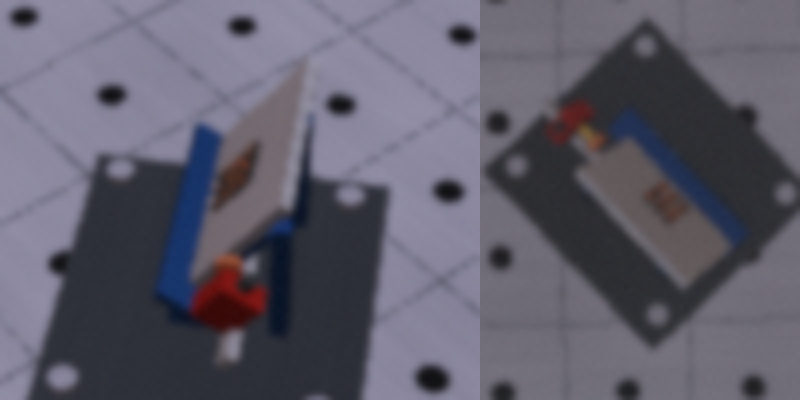

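Scene: the grey plate with beads leans at scene (268,191), and at top-view (253,182). The disc and red block are at scene (257,224). Candidates for the plate:
- turquoise look-alike at scene (352,191)
- turquoise look-alike at scene (401,329)
- grey plate on the blue stand at scene (268,191), which the crop confirms, so I choose this one

The stand's outward direction is about azimuth -45°, and the copper contact is at the +x+y end. I'll go above it for a close look.

move_arm --moves '[[[3.6,-2.5,0],0],[[3.6,-2.5,0],0],[[3.6,-2.5,0],0],[[3.6,-2.5,0],0],[[3.6,-2.5,0],0],[[3.6,-2.5,0],0],[[3.6,-2.5,0],0],[[3.6,-2.5,0],0]]'

```text
time: 2.6
tool_pos: [0.4151, -0.1817, 0.2506]
tool_rot: [0.973, 0.231, 0.0, 0.0]
contact_force: [0.6, -0.9, -0.4]
finger_gap: 0.085
finger_force: 0.0
```

move_arm --moves '[[[3.6,-2.5,0],0],[[3.6,-2.5,0],0],[[3.6,-2.5,0],0],[[3.6,-2.5,0],0],[[3.6,-2.5,0],0],[[3.6,-2.5,0],0],[[0,0,0],-0.15],[[0,0,0],-0.15]]' --gripper 165

```text
time: 3.4
tool_pos: [0.5404, 0.049, 0.25]
tool_rot: [0.926, 0.377, -0.0, -0.0]
contact_force: [-0.7, -0.5, 0.5]
finger_gap: 0.0296
finger_force: 0.0
```

```bash
cat >> h.py <<'E'
def wristT():
    o=env.get_obs(); T=np.eye(4); T[:3,:3]=R.from_quat(o["tool_rot"]).as_matrix(); T[:3,3]=o["tool_pos"]
    return T@env.camera_params("wrist")["tool_from_camera"]
def wproj(T,p):
    q=np.linalg.inv(T); K=env.camera_params("wrist")["mtx"]
    c=np.array(p,float).reshape(-1,3)@q[:3,:3].T+q[:3,3]; c=c@K.T
    return c[:,:2]/c[:,2:]
def cradle(x,y,az):  # az = azimuth of cradle y
    yv=np.array([np.cos(az),np.sin(az),0]); h=np.array([np.sin(az),-np.cos(az),0]); u=np.array([0,0,1.])
    s,c=np.sin(np.radians(35)),np.cos(np.radians(35))
    T=np.eye(4); T[:3,0]=c*h+s*u; T[:3,1]=yv; T[:3,2]=-s*h+c*u; T[:3,3]=[x,y,.05]; return T
def look(name,nets=("plate","bead_face","cradle","post_tops","bare_face")):
    T=wristT(); np.save(f"pics/{name}.npy",T); im=env.snapshot("wrist"); cv2.imwrite(f"pics/{name}.png",im[:,:,::-1])
    for n in nets:
        for d in env.tip_of("wrist",n)[:2]:
            p=T[:3,:3]@d["point"]+T[:3,3]; print(n,round(d["conf"],2),p.round(4),wproj(T,p).round())
    return T,im
E
python3 - <<'E'
from h import *
o=env.get_obs(); print(o["time"],o["tool_pos"],o["tool_rot"],o["qpos"],o["finger_gap"],o["contact_force"])
T,im=look("w1"); cv2.imwrite("pics/w1v.png",cv2.resize(im[:,:,::-1],(800,600),interpolation=2))
E
```

```text
3.4 [0.54042305 0.0490081  0.25000973] [ 9.26026717e-01  3.77457928e-01 -1.57319100e-04 -8.42624611e-05] [-1.27821508e-01  3.68057124e-01  1.31817562e+00 -8.31326708e-06
  1.45571674e+00  6.68876530e-01] 0.029580373515496916 [-0.7072965  -0.45314108  0.48647944]
plate 0.85 [0.311  0.1593 0.0032] [[ 51. 223.]]
plate 0.74 [0.5499 0.084  0.0931] [[231. 135.]]
bead_face 0.9 [0.3169 0.1584 0.0088] [[ 52. 222.]]
bead_face 0.86 [0.5497 0.0792 0.0929] [[235. 139.]]
cradle 0.88 [0.5731 0.0728 0.0507] [[259. 119.]]
bare_face 0.97 [0.3116 0.1582 0.0016] [[ 53. 222.]]
bare_face 0.65 [0.5431 0.0788 0.0876] [[230. 144.]]
```

View pics/w1v.png

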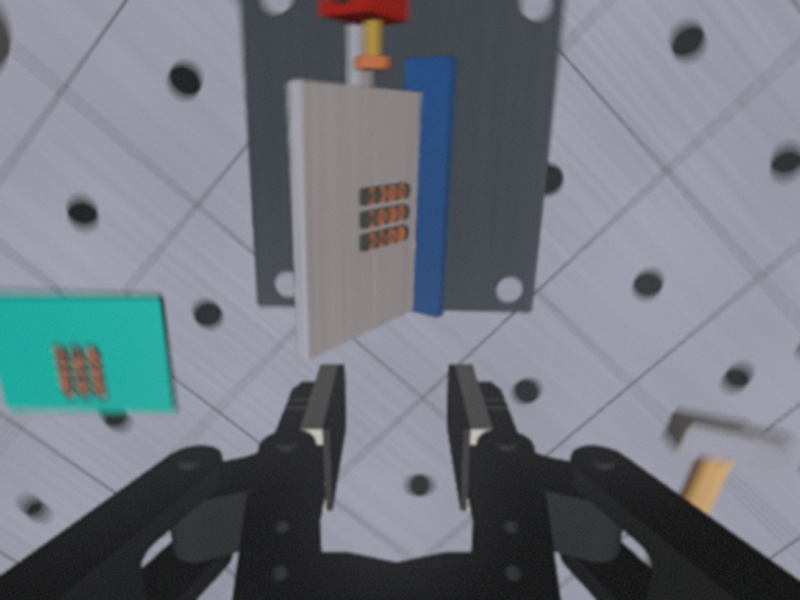

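Wrist view (800x600 px): 
- Plate face corners are at about (304,82), (421,93), (413,310) and (310,356).
- The ledge's outer edge runs (456,57) to (441,315).
- The copper disc is at (374,62), just beyond the plate's +y edge.

I'll fit the stand pose to these pixels.

```bash
python3 - <<'E'
from h import *
from scipy.optimize import least_squares
T=np.load("pics/w1.npy")
px=np.array([[456,57],[441,315],[304,82],[310,356],[421,93],[413,310],[288,80]])*.64
def pts(v): 
    p=v[3]; C=cradle(*v[:3]); l=np.array([[.026,.075,0],[.026,-.075,0],[.008,p+.065,.095],[.008,p-.065,.095],[.008,p+.065,0],[.008,p-.065,0],[0,p+.065,.095]])
    return l@C[:3,:3].T+C[:3,3]
f=lambda v:(wproj(T,pts(v))-px).ravel()
r=least_squares(f,[.573,.07,.78,0]); print(r.x, f(r.x).reshape(-1,2).round(1).tolist())
C=cradle(*r.x[:3])
for g in (.063,.07,.077): print(g,wproj(T,C[:3,:3]@[.004,g,.04]+C[:3,3])/.64, wproj(T,C[:3,:3]@[.013,g,.04]+C[:3,3])/.64)
np.save("C.npy",np.r_[r.x])
o=env.get_obs(); M=R.from_quat(o["tool_rot"]).as_matrix(); 
print("tool y az",np.arctan2(M[1,1],M[0,1]),"h az",r.x[2]-np.pi/2)
E
```

```text
[ 0.57155752  0.06905399  0.74676125 -0.00891134] [[-1.9, -1.4], [-1.5, 1.6], [-0.3, -1.4], [0.0, 2.4], [1.3, -0.2], [0.9, -0.3], [1.3, 0.1]]
0.063 [[374.68251414  73.57476298]] [[389.14241908  73.13402288]]
0.07 [[374.89616049  58.5688588 ]] [[389.47614812  57.84624992]]
0.077 [[375.11320248  43.3244538 ]] [[389.81528056  42.3109529 ]]
tool y az -0.8084357774458758 h az -0.8240350740491132
```

```bash
cat >> h.py <<'E'
def where(off=None):
    """TCP as (along ledge y, outward h, up u) in mm from the ledge corner + yaw error"""
    v=np.load("C.npy"); o=env.get_obs(); d=o["tool_pos"]-[v[0],v[1],.05]; a=v[2]
    M=R.from_quat(o["tool_rot"]).as_matrix()
    print("t",o["time"],"y,h,u mm",np.round([d@[np.cos(a),np.sin(a),0]*1e3,d@[np.sin(a),-np.cos(a),0]*1e3,d[2]*1e3],1),"tool x az - ledge az",round(np.arctan2(M[1,0],M[0,0])-a,4),"tilt",M[:2,2].round(4),"gap",o["finger_gap"].round(4),"F",o["contact_force"].round(1),"ff",o["finger_force"],"q6",o["qpos"][5].round(2))
E
python3 -c "
from h import *
where()"
```

```text
Traceback (most recent call last):
  File "h.py", line 31, in where
    print("t",o["time"],"y,h,u mm",np.round([d@[np.cos(a),np.sin(a),0]*1e3,d@[np.sin(a),-np.cos(a),0]*1e3,d[2]*1e3],1),"tool x az - ledge az",round(np.arctan2(M[1,0],M[0,0])-a,4),"tilt",M[:2,2].round(4),"gap",o["finger_gap"].round(4),"F",o["contact_force"].round(1),"ff",o["finger_force"],"q6",o["qpos"][5].round(2))
                                                                                                                                                                                                                 ^^^^^^^^^^^^^^^^^^^^^
AttributeError: 'float' object has no attribute 'round'
```

```bash
sed -i 's/o\["finger_gap"\].round(4)/round(o["finger_gap"],4)/; s/-a,4),"tilt"/-a,4),"tilt"/' h.py; python3 -c "
from h import *
where()"
```

```text
t 3.7 y,h,u mm [-37.8  -5.5 200.4] tool x az - ledge az 0.0156 tilt [ 0.0002 -0.    ] gap 0.0302 F [ 0.  -0.2  0.4] ff 0.0 q6 0.68
```

move_arm --moves '[[[0,0,0],0.016],[[1.45,-1.9,0],0],[[1.45,-1.95,0],0],[[0,0,4],0],[[0,0,4],0],[[0,0,0],0]]'

```text
time: 4.3
tool_pos: [0.5329, 0.0957, 0.1663]
tool_rot: [0.931, 0.365, -0.004, -0.002]
contact_force: [-0.2, 0.7, -0.7]
finger_gap: 0.0303
finger_force: 0.0
```

```bash
python3 - <<'E'
from h import *
where()
T,im=look("w2",()); cv2.imwrite("pics/w2v.png",cv2.resize(im[:,:,::-1],(800,600),interpolation=2))
v=np.load("C.npy");C=cradle(*v[:3]);p=v[3]
for l in [[.008,p+.065,.095],[.008,p-.065,.095],[0,p+.065,.095],[0,p-.065,.095],[.008,p+.065,0],[.026,.075,0]]: print((wproj(T,C[:3,:3]@l+C[:3,3])/.64).round())
E
```

```text
t 4.3 y,h,u mm [-10.3 -45.8 116.3] tool x az - ledge az 0.0013 tilt [-0.0092  0.0004] gap 0.0303 F [-0.2  0.7 -0.7] ff 0.0 q6 0.78
[[389. 159.]]
[[390. 526.]]
[[367. 158.]]
[[372. 517.]]
[[520. 145.]]
[[566.  98.]]
```

View pics/w2v.png

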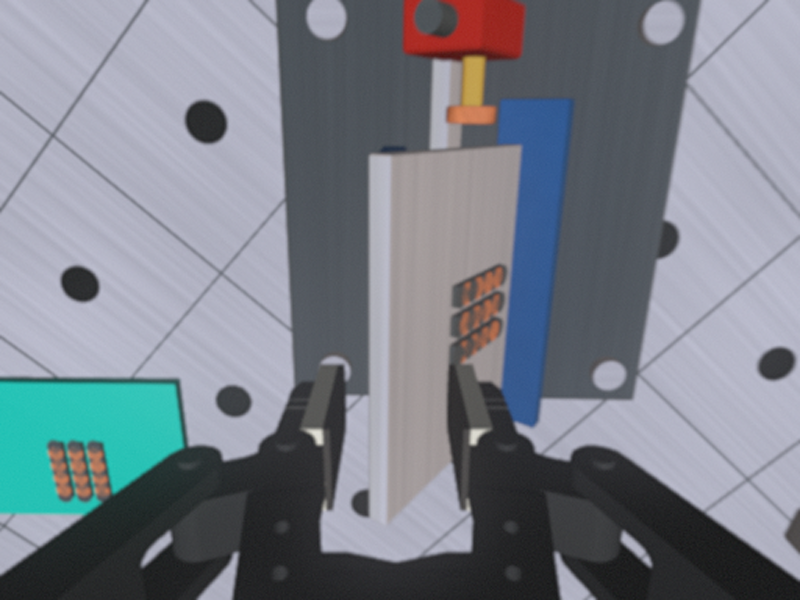

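Wrist view: the fingers straddle the plate's top edge (370–390, 155–522), and the predicted corners match within about 2 px. I'll go down and push the plate upright in the V with the rear finger.

move_arm --moves '[[[0,0,1.6],0],[[0,0,1.6],0],[[0,0,0],0],[[0,0.5,0],0],[[0,0.5,0],0],[[0,0.5,0],0],[[0,0,0],0]]'

```text
time: 5.05
tool_pos: [0.5462, 0.0844, 0.1401]
tool_rot: [0.931, 0.366, 0.001, 0.0]
contact_force: [-3.0, 3.5, 3.1]
finger_gap: 0.0302
finger_force: 2.2
```

move_arm --moves '[[[0,0.5,0],0],[[0,0.5,0],0],[[0,0.5,0],0],[[0,0.4,0],0],[[0,0.4,0],0],[[0,0.4,0],0],[[0,0,0],0]]'

```text
time: 5.75
tool_pos: [0.5641, 0.0644, 0.1382]
tool_rot: [0.931, 0.366, 0.0, 0.0]
contact_force: [-0.5, 0.7, -0.2]
finger_gap: 0.0302
finger_force: 0.5
```

```bash
python3 - <<'E'
from h import *
where()
T,im=look("w3",()); cv2.imwrite("pics/w3v.png",cv2.resize(im[:,:,::-1],(600,450),interpolation=2))
E
```

```text
t 5.75 y,h,u mm [-8.6 -1.6 88.2] tool x az - ledge az 0.0025 tilt [ 0.0002 -0.0003] gap 0.0302 F [-0.5  0.7 -0.2] ff 0.4795897932490334 q6 0.73
```

View pics/w3v.png

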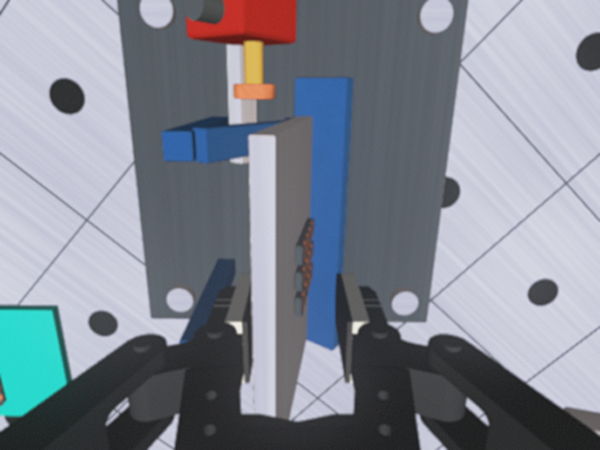

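The plate stands nearly upright between the fingers (front face edge at 250–310 px). I'll centre on it, close, and lift.

move_arm --moves '[[[0,0.3,0.3],0],[[0,0,0],0]]'

```text
time: 6.0
tool_pos: [0.5658, 0.0625, 0.1349]
tool_rot: [0.931, 0.366, -0.0, -0.0]
contact_force: [-0.5, 0.1, -1.0]
finger_gap: 0.0301
finger_force: 0.4
```

move_arm --moves '[[[0,0,0],0],[[0,0,0],0],[[0,0,0],0],[[0,0,0],0],[[0,0,0],0]]' --gripper 255 --newtons 60

```text
time: 6.5
tool_pos: [0.5657, 0.0628, 0.1352]
tool_rot: [0.931, 0.366, -0.0, -0.0]
contact_force: [0.2, 1.0, -0.5]
finger_gap: 0.0069
finger_force: 59.8
```

```bash
python3 -c "
from h import *
where()"
```

```text
t 6.5 y,h,u mm [-8.6  0.6 85.2] tool x az - ledge az 0.0031 tilt [-0.0003  0.0002] gap 0.0069 F [ 0.2  1.  -0.5] ff 59.76760268211365 q6 0.72
```

move_arm --moves '[[[0,0,-0.5],0],[[0,0,-1],0],[[0,0,-1.5],0],[[0,0,-2],0],[[0,0,-2],0],[[0,0,-2],0],[[0,0,-1.5],0],[[0,0,-0.5],0]]'

```text
time: 7.3
tool_pos: [0.566, 0.0626, 0.2472]
tool_rot: [0.931, 0.366, 0.001, 0.001]
contact_force: [0.3, 0.1, -7.9]
finger_gap: 0.0071
finger_force: 58.8
```

```bash
python3 - <<'E'
from h import *
where()
T,im=look("w4",()); s=env.snapshot("scene")
cv2.imwrite("pics/w4v.png",np.hstack([cv2.resize(im[:,:,::-1],(480,360),interpolation=2),cv2.resize(s[80:260,180:330,::-1],(300,360))]))
E
```

```text
t 7.3 y,h,u mm [ -8.5   1.  197.2] tool x az - ledge az 0.0031 tilt [ 0.0025 -0.0004] gap 0.0071 F [ 0.3  0.1 -7.9] ff 58.81905555725098 q6 0.72
```

View pics/w4v.png

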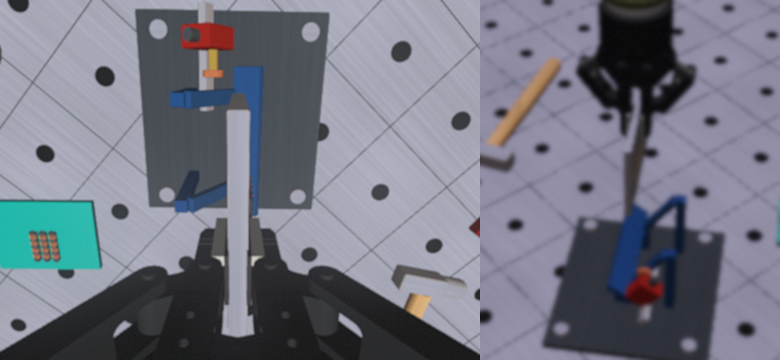

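The plate is held vertical and level above the stand. Turning half round.

move_arm --moves '[[[0,0,0],-0.07],[[0,0,0],-0.14],[[0,0,0],-0.14],[[0,0,0],-0.14],[[0,0,0],-0.14],[[0,0,0],-0.14],[[0,0,0],-0.14],[[0,0,0],-0.14]]'

```text
time: 8.2
tool_pos: [0.5653, 0.0627, 0.244]
tool_rot: [0.619, 0.785, -0.001, -0.001]
contact_force: [0.2, -0.0, -8.1]
finger_gap: 0.0068
finger_force: 58.7
```

move_arm --moves '[[[0,0,0],-0.14],[[0,0,0],-0.14],[[0,0,0],-0.14],[[0,0,0],-0.14],[[0,0,0],-0.14],[[0,0,0],-0.14],[[0,0,0],-0.14],[[0,0,0],-0.14]]'

```text
time: 9.0
tool_pos: [0.5653, 0.0627, 0.244]
tool_rot: [0.108, 0.994, -0.0, -0.001]
contact_force: [0.1, 0.8, -8.8]
finger_gap: 0.007
finger_force: 58.7
```

move_arm --moves '[[[0,0,0],-0.14],[[0,0,0],-0.14],[[0,0,0],-0.14],[[0,0,0],-0.14],[[0,0,0],-0.14],[[0,0,0],-0.14],[[0,0,0],-0.13],[[0,0,0],0]]'

```text
time: 9.8
tool_pos: [0.5654, 0.0627, 0.2441]
tool_rot: [-0.366, 0.931, 0.001, -0.001]
contact_force: [0.8, -0.7, -8.5]
finger_gap: 0.0075
finger_force: 58.6
```

```bash
python3 -c "
from h import *
where()"
```

```text
t 9.8 y,h,u mm [ -8.9   0.5 194.1] tool x az - ledge az -3.139 tilt [-0.0024  0.0002] gap 0.0075 F [ 0.8 -0.7 -8.5] ff 58.63494873046875 q6 -2.42
```

move_arm --moves '[[[0,0,1],0],[[0,0,2],0],[[0,0,2],0],[[0,0,2],0],[[0,0,2],0],[[0,0,1],0],[[0,0,0.3],0],[[0,0,0],0]]'

```text
time: 10.6
tool_pos: [0.5659, 0.0627, 0.1423]
tool_rot: [-0.365, 0.931, 0.0, -0.0]
contact_force: [0.1, -0.9, -7.7]
finger_gap: 0.007
finger_force: 58.6
```

move_arm --moves '[[[0,0,0.1],0],[[0,0,0.1],0],[[0,0,0],0]]'

```text
time: 10.9
tool_pos: [0.5659, 0.0627, 0.1407]
tool_rot: [-0.365, 0.931, -0.0, 0.0]
contact_force: [0.3, -0.8, -8.3]
finger_gap: 0.0071
finger_force: 58.6
```

```bash
python3 - <<'E'
from h import *
where()
T,im=look("w5",()); 
cv2.imwrite("pics/w5v.png",cv2.resize(im[:,:,::-1],(600,450),interpolation=2))
E
```

```text
t 10.9 y,h,u mm [-8.5  0.8 90.7] tool x az - ledge az -3.1404 tilt [ 0.0008 -0.0001] gap 0.0071 F [ 0.3 -0.8 -8.3] ff 58.63405108451843 q6 -2.42
```

View pics/w5v.png

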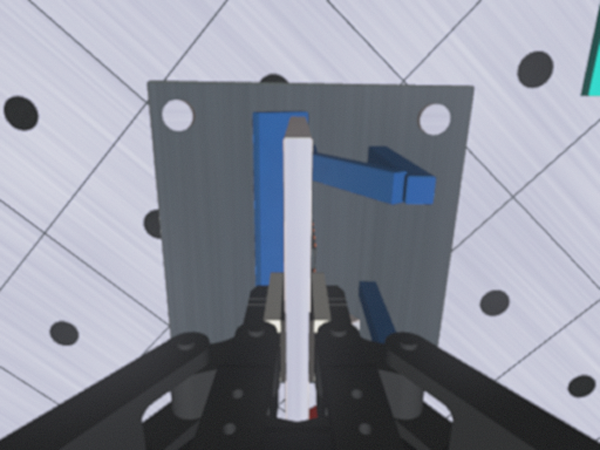

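The plate is upright over the V, with its beads on the inner side (at 315,235) and the ledge at 255–305 px. Lowering until contact.

move_arm --moves '[[[0,0,0.1],0],[[0,0,0.1],0],[[0,0,0.1],0],[[0,0,0],0]]'

```text
time: 11.35
tool_pos: [0.5657, 0.0627, 0.1371]
tool_rot: [-0.365, 0.931, 0.0, -0.0]
contact_force: [-0.8, -0.1, -8.4]
finger_gap: 0.0074
finger_force: 58.6
```

move_arm --moves '[[[0,0,0.1],0],[[0,0,0.1],0],[[0,0,0],0]]'

```text
time: 11.65
tool_pos: [0.5658, 0.0627, 0.1354]
tool_rot: [-0.365, 0.931, -0.0, 0.0]
contact_force: [-0.6, 0.0, -8.4]
finger_gap: 0.0073
finger_force: 59.1
```

move_arm --moves '[[[0,0,0.1],0],[[0,0,0],0]]'

```text
time: 11.85
tool_pos: [0.5661, 0.0627, 0.1352]
tool_rot: [-0.365, 0.931, -0.0, 0.001]
contact_force: [-1.4, 1.1, 0.9]
finger_gap: 0.0072
finger_force: 60.3
```

move_arm --moves '[[[0,0,0.1],0],[[0,0,0],0]]'

```text
time: 12.05
tool_pos: [0.5662, 0.0627, 0.135]
tool_rot: [-0.365, 0.931, -0.001, 0.001]
contact_force: [-3.1, 1.7, 10.1]
finger_gap: 0.0073
finger_force: 61.6
```

Landed. I'll release a little, nudge the plate inward onto the rear finger, and then let it down.

move_arm --moves '[[[0,0,-0.1],0],[[0,0,0],0],[[0,0,0],0]]' --gripper 213 --newtons 20

```text
time: 12.35
tool_pos: [0.566, 0.0626, 0.1345]
tool_rot: [-0.365, 0.931, -0.0, 0.0]
contact_force: [-0.8, -0.3, -0.4]
finger_gap: 0.0139
finger_force: 0.2
```

move_arm --moves '[[[0,0.2,0],0],[[0,0.2,0],0],[[0,0.2,0],0],[[0,0,0],0]]'

```text
time: 12.75
tool_pos: [0.5614, 0.0674, 0.1343]
tool_rot: [-0.366, 0.931, 0.0, -0.0]
contact_force: [-0.3, 0.1, 0.1]
finger_gap: 0.0143
finger_force: 0.2
```

```bash
python3 -c "
from h import *
where()"
```

```text
t 12.75 y,h,u mm [-8.6 -5.6 84.3] tool x az - ledge az -3.1399 tilt [-0.0003  0.0001] gap 0.0143 F [-0.3  0.1  0.1] ff 0.19322077961987816 q6 -2.41
```

move_arm --moves '[[[0,0.2,0],0],[[0,0.2,0],0]]' --gripper 190

```text
time: 12.95
tool_pos: [0.5589, 0.0701, 0.1343]
tool_rot: [-0.365, 0.931, 0.0, -0.0]
contact_force: [-0.2, 0.4, -0.4]
finger_gap: 0.0217
finger_force: 0.2
```

move_arm --moves '[[[0,0.2,0],0],[[0,0.2,0],0],[[0,0,0],0]]' --gripper 165

```text
time: 13.25
tool_pos: [0.556, 0.0732, 0.1343]
tool_rot: [-0.366, 0.931, 0.0, -0.0]
contact_force: [-0.4, 0.9, 0.1]
finger_gap: 0.0299
finger_force: 0.5
```

```bash
python3 - <<'E'
from h import *
where()
T,im=look("w6",()); 
cv2.imwrite("pics/w6v.png",cv2.resize(im[:,:,::-1],(600,450),interpolation=2))
E
```

```text
t 13.25 y,h,u mm [ -8.6 -13.6  84.3] tool x az - ledge az -3.1399 tilt [-0.0003  0.0001] gap 0.0299 F [-0.4  0.9  0.1] ff 0.49350692541338503 q6 -2.4
```

View pics/w6v.png

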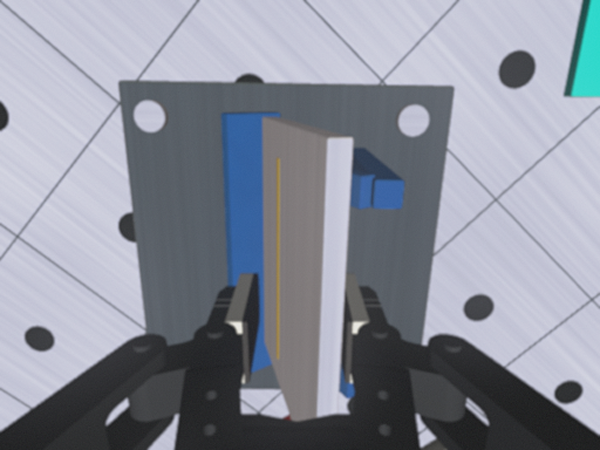

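The bare face with the yellow line (278, 160–360) is now outward, and the plate leans on the rear finger. I'll let it down onto the posts.

move_arm --moves '[[[0,0.4,0],0],[[0,0.4,0],0],[[0,0.4,0],0],[[0,0.4,0],0],[[0,0.4,0],0],[[0,0.3,0],0],[[0,0.3,0],0],[[0,0,0],0]]'

```text
time: 14.1
tool_pos: [0.5382, 0.0924, 0.1343]
tool_rot: [-0.366, 0.931, 0.0, -0.0]
contact_force: [-2.5, 2.0, -0.3]
finger_gap: 0.0301
finger_force: 1.7
```

move_arm --moves '[[[0,0.3,0],0],[[0,0.2,0],0],[[0,0.2,0],0],[[0,0,0],0]]'

```text
time: 14.5
tool_pos: [0.5339, 0.0972, 0.1345]
tool_rot: [-0.365, 0.931, -0.0, 0.0]
contact_force: [-0.4, 0.8, -0.2]
finger_gap: 0.0305
finger_force: 0.0
```

```bash
python3 -c "
from h import *
where()"
```

```text
t 14.5 y,h,u mm [ -8.6 -46.2  84.5] tool x az - ledge az -3.1401 tilt [ 0.0005 -0.0002] gap 0.0305 F [-0.4  0.8 -0.2] ff 0.0 q6 -2.36
```

The plate rests on the posts with no force on the finger. Up and clear, then turn back so the camera sees the contact.

move_arm --moves '[[[0,0,-1],0],[[0,0,-2],0],[[0,0,-2],0],[[0,0,-1],0.05],[[0,0,0],0.14],[[0,0,0],0.14],[[0,0,0],0.14],[[0,0,0],0.14]]'

```text
time: 15.3
tool_pos: [0.534, 0.097, 0.1952]
tool_rot: [-0.066, 0.998, -0.0, 0.001]
contact_force: [-0.5, -0.6, -0.1]
finger_gap: 0.0302
finger_force: 0.0
```

move_arm --moves '[[[0,0,0],0.14],[[0,0,0],0.14],[[0,0,0],0.14],[[0,0,0],0.14],[[0,0,0],0.14],[[0,0,0],0.14],[[0,0,0],0.14],[[0,0,0],0.14]]' --gripper 255

```text
time: 16.1
tool_pos: [0.534, 0.097, 0.1952]
tool_rot: [0.474, 0.881, 0.0, 0.0]
contact_force: [-0.7, 0.4, -0.4]
finger_gap: -0.0001
finger_force: 0.0
```

move_arm --moves '[[[0,0,0],0.14],[[0,0,0],0.14],[[0,0,0],0.14],[[0,0,0],0.14],[[0,0,0],0.14],[[0,0,0],0.14],[[0,0,0],0.14],[[0,0,0],0.14]]'

```text
time: 16.9
tool_pos: [0.534, 0.097, 0.1951]
tool_rot: [0.869, 0.494, 0.0, 0.0]
contact_force: [0.4, -0.8, -0.2]
finger_gap: 0.0
finger_force: 0.0
```

```bash
python3 -c "
from h import *
where()"
```

```text
t 16.9 y,h,u mm [ -8.5 -46.  145.1] tool x az - ledge az 0.2872 tilt [ 0.0009 -0.0001] gap 0.0 F [ 0.4 -0.8 -0.2] ff 0.0 q6 0.5
```

move_arm --moves '[[[0,0,0],0.14],[[0,0,0],0.145],[[-3,0.6,0],0],[[-3,0.6,0],0],[[-3,0.6,0],0],[[0,0,0],0]]'

```text
time: 17.5
tool_pos: [0.4794, 0.0204, 0.1952]
tool_rot: [0.93, 0.367, -0.0, 0.0]
contact_force: [0.5, 0.9, 0.6]
finger_gap: 0.0005
finger_force: 0.0
```

```bash
python3 - <<'E'
from h import *
where()
T,im=look("w7",()); 
cv2.imwrite("pics/w7v.png",cv2.resize(im[:,:,::-1],(800,600),interpolation=2))
v=np.load("C.npy");C=cradle(*v[:3]);p=-.0085
for l in [[.008,p+.065,.095],[.008,p-.065,.095],[0,p+.065,.095],[.008,p+.065,0],[.026,.075,0],[.004,.063,.04],[.004,.070,.04],[.013,.063,.04],[.013,.07,.04],[.008,p+.065,.04]]: print(l,(wproj(T,C[:3,:3]@l+C[:3,3])/.64).round())
E
```

```text
t 17.5 y,h,u mm [-100.7  -26.9  145.2] tool x az - ledge az 0.0054 tilt [ 0.0002 -0.0007] gap 0.0005 F [0.5 0.9 0.6] ff 0.0 q6 0.61
[0.008, 0.0565, 0.095] [[ 325. -169.]]
[0.008, -0.07350000000000001, 0.095] [[338. 264.]]
[0, 0.0565, 0.095] [[ 305. -161.]]
[0.008, 0.0565, 0] [[475. -74.]]
[0.026, 0.075, 0] [[ 518. -137.]]
[0.004, 0.063, 0.04] [[ 417. -124.]]
[0.004, 0.07, 0.04] [[ 417. -146.]]
[0.013, 0.063, 0.04] [[ 438. -130.]]
[0.013, 0.07, 0.04] [[ 438. -153.]]
[0.008, 0.0565, 0.04] [[ 426. -106.]]
```

View pics/w7v.png

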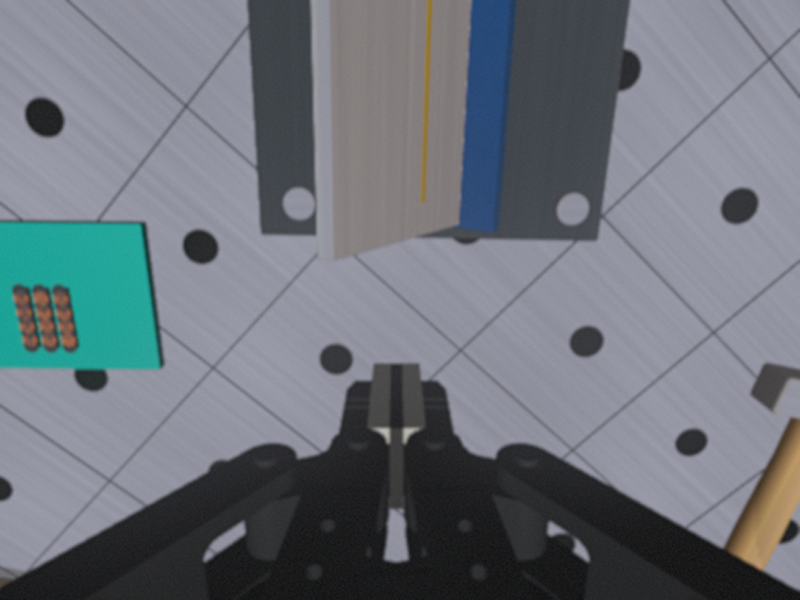

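Wrist view: the bare face with the yellow line (427, 0–200) is outward, and the plate's -y lower corner at (333,260) is where predicted. Now descend beside that edge and push along +y.

move_arm --moves '[[[0,0,2],0],[[0,-0.1,2.5],0],[[0,0,2.5],0],[[0,0,1.1],0],[[0,0,0],0]]'

```text
time: 18.05
tool_pos: [0.4799, 0.0235, 0.1126]
tool_rot: [0.93, 0.369, -0.001, -0.001]
contact_force: [-0.4, -0.6, -0.1]
finger_gap: 0.0
finger_force: 0.0
```

move_arm --moves '[[[0.4,0,0],0],[[0.4,0,0],0],[[0.3,0,0],0],[[0,0,0],0]]'

```text
time: 18.45
tool_pos: [0.4884, 0.0309, 0.1139]
tool_rot: [0.93, 0.369, 0.001, 0.0]
contact_force: [-0.3, 0.3, -0.1]
finger_gap: 0.0001
finger_force: 0.0
```

```bash
python3 -c "
from h import *
where()"
```

```text
t 18.45 y,h,u mm [-86.9 -28.5  63.9] tool x az - ledge az 0.0086 tilt [ 0.0013 -0.0002] gap 0.0001 F [-0.3  0.3 -0.1] ff 0.0 q6 0.64
```

move_arm --moves '[[[0.2,0,0],0],[[0.2,0,0],0],[[0,0,0],0]]'

```text
time: 18.75
tool_pos: [0.4905, 0.0331, 0.1134]
tool_rot: [0.93, 0.369, -0.001, 0.0]
contact_force: [-2.8, -2.8, 2.7]
finger_gap: 0.0
finger_force: 2.0
```

move_arm --moves '[[[0.2,0,0],0],[[0.1,0,0],0],[[0,0,0],0]]'

```text
time: 19.05
tool_pos: [0.4918, 0.0344, 0.1134]
tool_rot: [0.93, 0.369, -0.002, 0.0]
contact_force: [-7.2, -9.3, 6.4]
finger_gap: -0.0006
finger_force: 6.1
```

```bash
python3 - <<'E'
from h import *
where()
T,im=look("w8",());s=env.snapshot("scene");t=env.snapshot("top")
v=np.load("C.npy");C=cradle(*v[:3])
print(w2p("scene",C[:3,:3]@[.004,.065,.04]+C[:3,3]), wproj(T,C[:3,:3]@[.004,.065,.04]+C[:3,3]))
cv2.imwrite("pics/w8v.png",np.hstack([cv2.resize(im[:200,180:380,::-1],(400,400),interpolation=2),cv2.resize(s[180:250,220:290,::-1],(400,400),interpolation=2)]))
E
```

```text
t 19.05 y,h,u mm [-82.1 -28.7  63.4] tool x az - ledge az 0.0085 tilt [-0.0034 -0.0024] gap -0.0006 F [-7.2 -9.3  6.4] ff 6.095816987362923 q6 0.65
[[261.61383271 215.2087963 ]] [[ 280.9595751  -124.23158483]]
```

View pics/w8v.png

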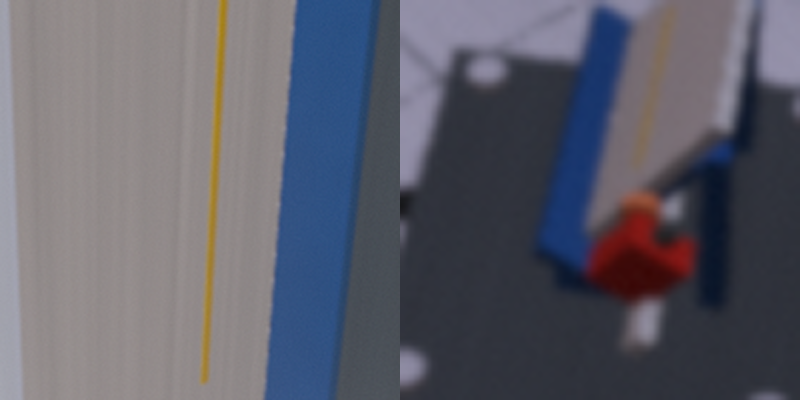

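The plate isn't at the disc yet. The finger is pressing down by friction, so I'll relieve that a little and go on.

move_arm --moves '[[[0,0,-0.1],0],[[0.1,0,0],0],[[0.1,0,0],0],[[0,0,0],0]]'

```text
time: 19.6
tool_pos: [0.4936, 0.0363, 0.1139]
tool_rot: [0.93, 0.369, -0.001, -0.0]
contact_force: [-4.3, -4.8, -0.1]
finger_gap: -0.0002
finger_force: 3.3
```

move_arm --moves '[[[0.1,0,0],0],[[0.1,0,0],0],[[0,0,0],0]]'

```text
time: 19.9
tool_pos: [0.4951, 0.0376, 0.1139]
tool_rot: [0.93, 0.369, -0.001, 0.0]
contact_force: [-4.4, -6.3, -0.2]
finger_gap: -0.0002
finger_force: 3.3
```

```bash
cat > m.py <<'E'
from h import *
where()
# yellow line lower end & plate -y edge: use scene camera: save crop
s=env.snapshot("scene"); import sys
cv2.imwrite(f"pics/s{sys.argv[1]}.png",s[:,:,::-1])
E
python3 m.py 9
```

```text
t 19.9 y,h,u mm [-77.5 -28.9  63.9] tool x az - ledge az 0.0081 tilt [-0.0027 -0.0012] gap -0.0002 F [-4.4 -6.3 -0.2] ff 3.3088794455397874 q6 0.65
```

move_arm --moves '[[[0.1,0,0],0],[[0,0,0],0]]'

```text
time: 20.15
tool_pos: [0.4958, 0.0382, 0.1139]
tool_rot: [0.93, 0.369, -0.002, 0.0]
contact_force: [-4.4, -5.5, -0.4]
finger_gap: 0.0
finger_force: 3.4
```

move_arm --moves '[[[0.1,0,0],0],[[0,0,0],0]]'

```text
time: 20.35
tool_pos: [0.4965, 0.0389, 0.1139]
tool_rot: [0.93, 0.369, -0.002, 0.0]
contact_force: [-4.4, -5.4, -0.5]
finger_gap: -0.0001
finger_force: 3.4
```

```bash
python3 m.py 10; python3 - <<'E'
import cv2,numpy as np
f=lambda n:cv2.resize(cv2.imread(n)[190:240,230:280],(400,400),interpolation=2)
cv2.imwrite("pics/c10.png",np.hstack([f("pics/s9.png"),f("pics/s10.png")]))
E
```

```text
t 20.35 y,h,u mm [-75.6 -28.9  63.9] tool x az - ledge az 0.0081 tilt [-0.0028 -0.0012] gap -0.0001 F [-4.4 -5.4 -0.5] ff 3.41464736033231 q6 0.66
```

View pics/c10.png

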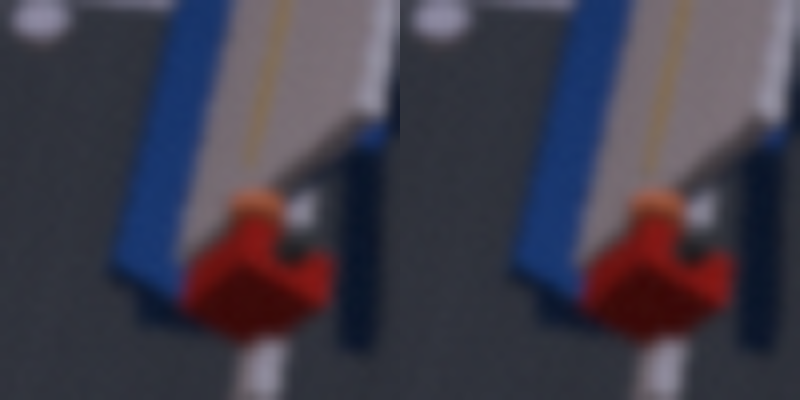

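The scene crops show the plate sliding towards the disc at (660,205), with the disc unmoved so far. Sliding force is steady at about 6.9 N, finger force 3.4. I'll step on and watch for the rise.

move_arm --moves '[[[0.1,0,0],0],[[0,0,0],0]]'

```text
time: 20.6
tool_pos: [0.497, 0.0394, 0.1139]
tool_rot: [0.93, 0.369, -0.002, 0.0]
contact_force: [-5.7, -7.2, 0.4]
finger_gap: 0.0001
finger_force: 4.4
```

move_arm --moves '[[[0.1,0,0],0],[[0,0,0],0]]'

```text
time: 20.8
tool_pos: [0.4976, 0.0399, 0.1139]
tool_rot: [0.93, 0.369, -0.002, 0.0]
contact_force: [-4.7, -8.2, 0.9]
finger_gap: 0.0001
finger_force: 4.9
```

move_arm --moves '[[[0.1,0,0],0],[[0,0,0],0]]'

```text
time: 21.0
tool_pos: [0.4982, 0.0405, 0.1139]
tool_rot: [0.93, 0.369, -0.002, 0.0]
contact_force: [-7.0, -9.3, 1.0]
finger_gap: -0.0
finger_force: 5.4
```

move_arm --moves '[[[0.1,0,0],0],[[0.1,0,0],0],[[0,0,0],0]]'

```text
time: 21.3
tool_pos: [0.4995, 0.0416, 0.1139]
tool_rot: [0.93, 0.369, -0.003, 0.0]
contact_force: [-6.9, -10.6, 2.1]
finger_gap: 0.0001
finger_force: 6.4
```

```bash
python3 m.py 11
```

```text
t 21.3 y,h,u mm [-71.5 -28.8  63.9] tool x az - ledge az 0.0083 tilt [-0.0046 -0.0027] gap 0.0001 F [ -6.9 -10.6   2.1] ff 6.377149801701307 q6 0.67
```

Pressed about 3.5–4 mm. Withdraw slowly, then up and over for a view.

move_arm --moves '[[[-0.2,0,0],0],[[-0.2,0,0],0],[[-0.3,0,0],0],[[-0.5,0,0],0],[[-0.8,0,0],0],[[0,0,-2],0],[[0,0,-3],0],[[0,0,-4],0]]'

```text
time: 22.15
tool_pos: [0.4854, 0.029, 0.2044]
tool_rot: [0.93, 0.368, -0.001, -0.001]
contact_force: [0.3, 0.3, -0.3]
finger_gap: -0.0001
finger_force: 0.0
```

move_arm --moves '[[[0,0,-4],0],[[2,0,-1],0],[[3,0,0],0],[[3,0,0],0],[[0,0,0],0],[[0,0,0],0]]'

```text
time: 22.75
tool_pos: [0.5444, 0.084, 0.2539]
tool_rot: [0.929, 0.369, -0.0, -0.0]
contact_force: [-0.9, 0.4, 0.1]
finger_gap: 0.0001
finger_force: 0.0
```

```bash
python3 - <<'E'
from h import *
from scipy.optimize import least_squares
where()
T,im=look("w12",("plate","bare_face","hammer","brush","spray","square")); s=env.snapshot("scene")
cv2.imwrite("pics/w12v.png",np.hstack([cv2.resize(im[:256,170:360,::-1],(445,600),interpolation=2),cv2.resize(s[190:240,235:265,::-1],(355,600),interpolation=2)]))
v=np.load("C.npy");C=cradle(*v[:3])
for n,l in dict(bareface=[.008,.004,.0475],topy=[.008,.069,.095],topmy=[.008,-.061,.095],boty=[.008,.069,0],botmy=[.008,-.061,0],ledge=[.026,.075,0],ledgem=[.026,-.075,0],disc=[.004,.069,.04]).items():
    w=C[:3,:3]@l+C[:3,3]; q=wproj(T,w)[0]; print(n,w.round(4),((q-[170,0])*600/256).round())
E
```

```text
t 22.75 y,h,u mm [ -9.8 -29.4 203.9] tool x az - ledge az 0.0088 tilt [-0.001  -0.0001] gap 0.0001 F [-0.9  0.4  0.1] ff 0.0 q6 0.75
plate 0.94 [0.3133 0.1619 0.0027] [[ 77. 242.]]
plate 0.84 [0.5572 0.0919 0.0926] [[257. 154.]]
bare_face 0.85 [0.5557 0.084  0.0944] [[262. 162.]]
bare_face 0.59 [ 3.155e-01  1.530e-01 -2.000e-04] [[ 85. 244.]]
brush 0.39 [0.5518 0.0933 0.0885] [[251. 156.]]
spray 0.91 [0.4481 0.3375 0.0025] [[10. 50.]]
square 0.69 [0.5589 0.0913 0.0934] [[259. 153.]]
bareface [0.5604 0.087  0.0935] [219. 363.]
topy [0.5896 0.1511 0.1324] [134. 174.]
topmy [0.4942 0.0628 0.1324] [139. 574.]
boty [0.6266 0.1111 0.0546] [290. 177.]
botmy [0.5312 0.0228 0.0546] [277. 491.]
ledge [0.6411 0.1044 0.0649] [334. 160.]
ledgem [0.531  0.0025 0.0649] [312. 531.]
disc [0.6088 0.1304 0.0851] [225. 176.]
```

View pics/w12v.png

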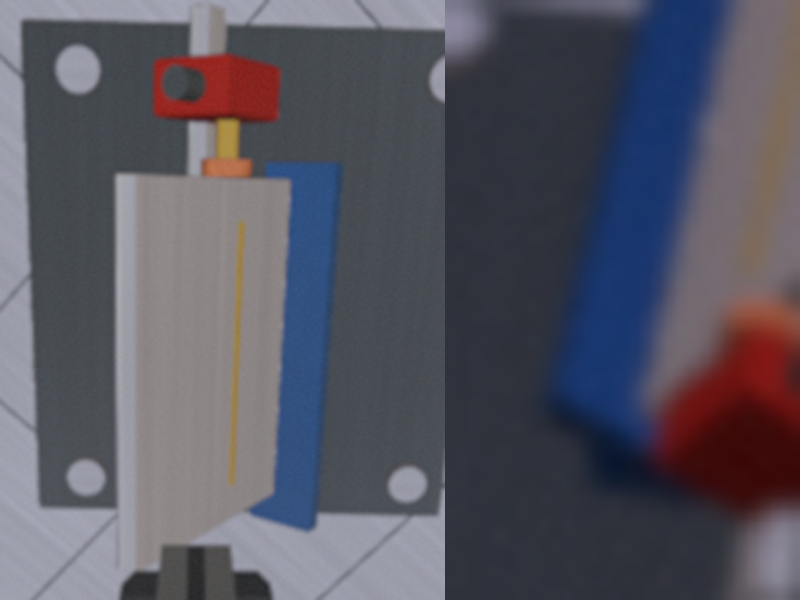

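The plate is seated: its corners at (136,175), (291,180), (275,492) and (136,571) match the seated model within about 3 px. The yellow line is outward, and the disc at (227,167) is held 4 to 5 mm nearer its block than before. Handing in.

```bash
python3 -c "
from h import *
print(env.job_done())"
```

```text
the job is handed in; nothing more can be done
None
```

I turned the plate over and leaned it back on the stand with its bare face outward. It holds the copper contact pressed in by an estimated 4 mm, it is let go, and the job is handed in; no verdict was returned.

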